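# Select the uncapped lamp core on the programmer and start it

### The arm

A 7-joint arm with a two-finger parallel gripper is mounted at the origin on the work surface. World frame = base frame: x ahead of the robot, y to its left, z up, the work surface at z = 0. Lengths are in m, angles in rad, forces in N, time in s.
With the tool pointing down it reaches from about 0.425 to 0.825 m from the base axis. Payload 3.6 kg.
Tool frame: the origin (TCP) lies midway between the tips of the shut fingers; the grasp point (between the pads) lies 19 mm behind it; z points along the fingers, y is the direction in which the jaws open and shut (so a half turn about z gives the same grasp; the last joint's range is limited). The gripper opens to 85 mm and grips with 20 to 120 N. Pads are 22 mm wide; open, the fingers measure 114 mm over their backs; the gripper's body (76 mm by 85 mm) begins 54 mm behind the grasp point. The pads swing forward as they close: fully open they stand 13 mm farther back than shut.
Start: joints at [1.137, 0.615, -0.013, 1.423, 0.008, 1.103, -0.04], TCP at [0.258, -0.597, 0.231] pointing down, gripper open.
Joint ranges: [-3.12, 3.12], [-0.3, 2.06], [-1.34, 1.32], [0.26, 2.42], [-1.36, 4.5], [0.01, 1.98], [-2.84, 2.84]. Speed limits (rad/s): [2.79, 2.79, 3.14, 3.14, 3.14, 3.14, 3.14].

### API

Orientations are given as a unit quaternion [w, x, y, z].
In Python, from bench import manip, cams gives the robot as it stands. The module is installed in compiled form; this text tells all that it offers.
- The arm moves only by the tool play_rows, never from a script. Its argument "targets" is a list of rows, each a list of 7 numbers: the opening, from 0 (shut) to 1 (fully open), then the shift along the tool's x, y, z in m, then the turn, a rotation vector about the tool's x, y, z in rad. A call has 1 to 20 rows; each row shifts and turns the commanded pose from where the row before left it, along the tool's axes as they then stand; what a row does not reach is not made up. A row lasts 1/10 s, in which the tool goes at most 50 mm and 8.59 degrees, less where a joint would pass 70% of its speed; a pose out of reach is approached as far as the arm can. A call with a gripper value outside its range is refused whole. The fingers move at their own pace and stop on an object; "squeeze" is the grip in N (left out, the last holds). Time passes only in rows, so rows that do not move let the fingers close. It gives the time, the measured TCP pose, the force and the opening at its end, in the units of the state.
- manip.get_state(): the state, without advancing time (a new reading comes with each control period).
- cams.capture(name): name is "scene" or "top" or "wrist"; returns a dict with "frame" (480x640x3 uint8, blue, green, red), "depth" (480x640 float32, m along the optical axis (not along the pixel's ray), 0 where there is no reading), "fovy" (degrees; the focal length in pixels is half the picture's height over the tangent of half this angle, whatever the lens; pixels are square), "cx", "cy" (the principal point, pixels), "D" ([k1, k2, p1, p2, k3] as OpenCV has them; the pictures are not rectified), "origin" and "orientation" of the camera in the world; the wrist camera has in their place "tool_from_camera" (4x4, takes a point from camera to tool coordinates, whose origin is the TCP and whose axes are the flange's). Camera axes: x right, y up, looking along -z (the intrinsics and any distortion apply to the point x, -y, -z); pixel columns grow to the right and rows downward; lengths in m; the calibration is good to about 2 mm. A picture is of the moment at which its call begins: read the wrist's pose just before it.
- manip.close_job(): hands the job in, once; it reports no verdict.
The state is a dict: "time": time; "q": joint angles; "qvel": joint speeds; "joint_efforts": joint torques, N m; "eef_pos": TCP position; "orientation": TCP orientation; "wrist_force": force on the tool from outside, world axes, zero at the start; "moment": the same for the moment, N m; "gripper_width": finger opening in m.
Only numpy, scipy, OpenCV 4.12 (cv2) and the standard library are available. Lean on these libraries where they do the work, as an engineer would, in place of code of your own. Each camera call takes 0.05 s, during which the arm holds its last target.

### The job

Four lamp cores stand in the programming rack, and one of them still lacks its round cap. Turn the selector dial on the sloped console until it clicks in at that core's place, counting the rack's places from the end nearest the robot (one dot is the nearest place, four dots the farthest); only then push the start lever fully over, up the slope. Do not shift the cores, nor the bottle, screwdriver and spare cap by the console.

Things in the scene. Friction and masses are not known exactly. Their poses are not given: they have to be found in the camera images.
- rack: grey rack, fixed, a flat bar 340 x 85 x 24 mm lying on the table to the right of the console, its length pointing away from the robot. Origin at the centre of its underside; its x axis runs along the bar, away from the robot. Its four places lie on its centre line at x = -0.12 (place 1, nearest the robot), -0.04 (place 2), +0.04 (place 3), +0.12 m (place 4, farthest)
- bare_mid (a point): the lamp core WITHOUT a cap: grey round foot 50 mm across, square aluminium body 36 mm wide whose square top with a small circuit board is bare, 130 mm tall. Point on its axis, 75 mm above its foot. It stands in one of the rack's four places; that place's number is the dial setting wanted. Not to be touched
- capped_a_mid (a point): lamp core WITH its cap: grey round foot 50 mm across, square aluminium body 36 mm wide, round white slotted cap 54 mm across on top, 154 mm tall in all. Point on its axis, 75 mm above its foot. Stands in one of the four places of the rack. Not to be touched
- capped_b_mid (a point): lamp core WITH its cap: grey round foot 50 mm across, square aluminium body 36 mm wide, round white slotted cap 54 mm across on top, 154 mm tall in all. Point on its axis, 75 mm above its foot. Stands in one of the four places of the rack. Not to be touched
- capped_c_mid (a point): lamp core WITH its cap: grey round foot 50 mm across, square aluminium body 36 mm wide, round white slotted cap 54 mm across on top, 154 mm tall in all. Point on its axis, 75 mm above its foot. Stands in one of the four places of the rack. Not to be touched
- console: fixed control console, turned to face left and a little towards the robot, 300 mm wide; its grey panel (220 mm long) slopes up 28 degrees from level, from 45 mm high at its front to 148 mm, with a flat ledge 60 mm deep behind. Dial on the half far from the robot, lever on the near half. Origin at the centre of its underside, x from front to back, z up. One to four white dots around the dial mark the settings
- dial_hub (a point): grip point of the selector dial, on its turning axis, 33 mm out from the panel. Its frame is fixed to the panel: x up the slope, y along the panel from lever to dial, z straight out of the panel along the turning axis. The dial is a black disc 64 mm across (face 12 mm out from the panel) with a bar handle across it. Nothing else stands out of the panel within 100 mm of the axis
- dial_nose (a point): pointing end of the dial's bar handle, 46 mm from the turning axis, marked by a white line. The bar is black, 16 mm wide, 80 mm long, reaching 34 mm behind the axis; its sides stand 30 mm high, its top 42 mm out from the panel. This point turns with the dial and lies at half the bar's height
- dial (a joint): dial angle in rad, growing clockwise seen facing the panel; range 0 to 3.1. The bar's nose stands at the angle 2.0 - value from dial_hub's x axis towards its y. Starts in the free off sector (0 to 0.45, row of fine dots), then clicks in at 1.1 (one dot), 1.7 (two), 2.3 (three), 2.9 (four); about 0.15 N m from click to click. Let go within 0.15 rad of a click it centres itself
- lever_pivot (a point): pivot of the start lever, 160 mm from the dial, 22 mm out from the panel. Frame as the dial's: x up the slope, z straight out. The lever is a steel rod 10 mm thick, 70 mm long from this pivot to the centre of its black ball (26 mm across), swinging in the pivot's x-z plane. Its steel block is 70 (along the slope) x 50 x 25 mm high
- lever (a joint): start lever angle in rad: 0 leaning down the slope (0.5 rad from the panel's straight-out direction), 1.0 at its stop leaning up the slope. Starts near 0, needs about 1 N at its ball, and stays where it is left
- lever_tip (a point): centre of the lever's black ball
- flux_mid (a point): bystander: brown glass bottle with a white screw top, 40 mm across, 110 mm tall, upright on the table, 30 to 40 mm from the console's side by the lever. Point on its axis, half-way up
- screwdriver_mid (a point): bystander: black-handled screwdriver, 190 mm long, lying across before the console's low front; a point at the middle of its length
- spare_cap_mid (a point): bystander: loose white cap, open side up, 54 mm across, 30 mm high, on the flat ledge 148 mm high behind the sloped panel; its centre

How it is judged:
By the outcome, as a careful person would: the job done as asked, in the order asked, and still so for the second after the job is handed in, with the robot touching nothing.
It also fails if it takes over 58 s, if anything falls off the work surface, if the arm or the gripper's body presses on something with over 40 N, if the wrist force passes 120 N, or if a joint passes its speed limit or range.

## Working session

There is one attempt and no reset: what is moved stays moved. The work goes in short steps, Python scripts to look and compute and a tool call to move; the robot and the scene stay as the last step left them, time stands still between calls to the robot, and variables do not carry over. Pictures are saved under pics/ and viewed, and the job is handed in when it is done.

Besides the shell and the picture viewer there is one more tool, called after "Request:" as name([rows], argument=value, ...), one row to a line, values as JSON. play_rows: Moves the arm, as the interface text tells. Its arguments: {"type":"object","properties":{"targets":{"type":"array","items":{"type":"array","items":{"type":"number"}}},"squeeze":{"type":"number"}},"required":["targets"]}

```bash
mkdir -p pics; ls
python3 - <<'E'
from bench import manip, cams
import cv2,numpy as np
s=manip.get_state()
for k,v in s.items(): print(k,np.round(v,4))
for n in ["scene","top","wrist"]:
    c=cams.capture(n); cv2.imwrite(f"pics/{n}0.png",c["frame"])
    np.savez(f"{n}0.npz",**c)
    print(n,{k:np.round(v,4).tolist() for k,v in c.items() if k not in("frame","depth")}, (c["depth"]>0).mean())
E
```

```text
pics
time 0.0
q [ 1.1365  0.616  -0.0126  1.4249  0.0081  1.1034 -0.0404]
qvel [ 0.0008  0.001   0.0013 -0.0021 -0.001   0.0005  0.0009]
joint_efforts [ 6.00000e-04 -4.69214e+01  2.59500e-01 -1.71031e+01  1.01000e-02
  9.70000e-03 -0.00000e+00]
eef_pos [ 0.2575 -0.596   0.2301]
orientation [-1.300e-03  9.793e-01  2.025e-01 -3.000e-04]
wrist_force [-0.4642 -0.847  -0.2728]
moment [-0.0092  0.036  -0.039 ]
gripper_width 0.0854
scene {'fovy': 49.2614, 'cx': 320.8054, 'cy': 240.2059, 'D': [-0.0973, 0.0, 0.0, 0.0, 0.0], 'origin': [0.8096, 0.3813, 0.9958], 'orientation': [0.2402, 0.078, 0.2776, 0.9269]} 0.9960091145833333
top {'fovy': 48.0722, 'cx': 333.592, 'cy': 235.13, 'D': [-0.071, 0.0, 0.0, 0.0, 0.0], 'origin': [0.4275, -0.1065, 1.0887], 'orientation': [0.7143, 0.0363, -0.0334, -0.6982]} 0.9961295572916666
wrist {'fovy': 60.5745, 'cx': 317.9822, 'cy': 230.7904, 'D': [0.0055, 0.0, 0.0, 0.0, 0.0], 'tool_from_camera': [[0.0011, 0.9454, 0.3258, 0.083], [1.0, -0.0009, -0.0005, 0.0003], [-0.0002, 0.3258, -0.9454, -0.1424], [0.0, 0.0, 0.0, 1.0]]} 0.9959602864583333
```

View pics/scene0.png

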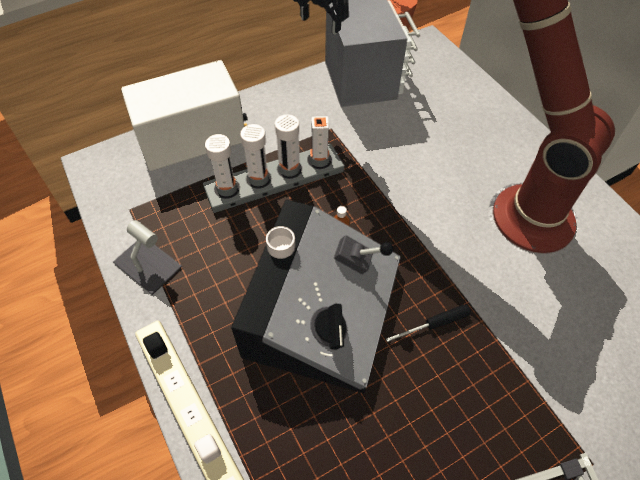

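View pics/top0.png

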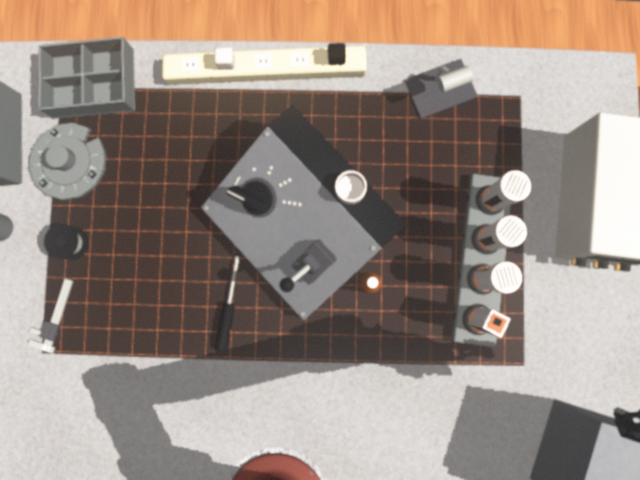

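View pics/wrist0.png

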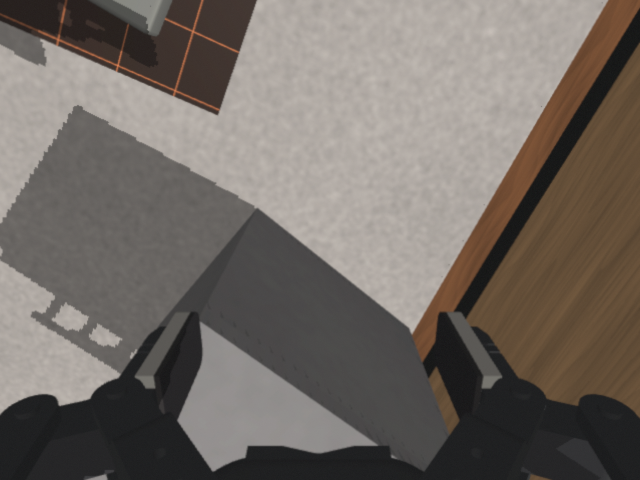

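The bare core is the one at the bottom of the rack in the top view, at (495,322), so it stands at the robot end. In the scene view it is at (320,125). The dial hub is near (255,195) and the lever ball near (287,285) in the top view. Next I measure the geometry.

```bash
cat > h.py <<'E'
import numpy as np,cv2
from scipy.spatial.transform import Rotation as R
def rot(q): return R.from_quat([q[1],q[2],q[3],q[0]]).as_matrix()
def load(n): return dict(np.load(n,allow_pickle=True))
def cam(c,st=None):
    if "origin" in c: return rot(c["orientation"]),np.array(c["origin"])
    T=np.array(c["tool_from_camera"]); Rt=rot(st["orientation"])
    return Rt@T[:3,:3], Rt@T[:3,3]+np.array(st["eef_pos"])
def K(c):
    f=240/np.tan(np.radians(float(c["fovy"]))/2)
    return np.array([[f,0,float(c["cx"])],[0,f,float(c["cy"])],[0,0,1]])
def rays(c,uv):
    uv=np.asarray(uv,float).reshape(-1,1,2)
    n=cv2.undistortPoints(uv,K(c),np.asarray(c["D"],float))[:,0]
    return np.c_[n[:,0],-n[:,1],-np.ones(len(n))]   # camera frame, unit depth
def cloud(c,st=None):
    v,u=np.mgrid[:480,:640]; d=rays(c,np.c_[u.ravel(),v.ravel()])
    Rc,o=cam(c,st); P=(d*c["depth"].reshape(-1,1))@Rc.T+o
    return P.reshape(480,640,3)
def onplane(c,uv,n,d,st=None):  # n.p=d
    Rc,o=cam(c,st); r=rays(c,uv)@Rc.T
    t=(d-o@n)/(r@n); return o+r*t[:,None]
def proj(c,P,st=None):
    Rc,o=cam(c,st); p=(np.atleast_2d(P)-o)@Rc; p=p*[1,-1,-1]
    return cv2.projectPoints(p.reshape(-1,1,3),np.zeros(3),np.zeros(3),K(c),np.asarray(c["D"],float))[0][:,0]
E
python3 - <<'E'
from h import *
np.set_printoptions(precision=4,suppress=True)
for n in ["top","scene"]:
    c=load(n+"0.npz"); P=cloud(c)
    poly=np.array([(225,210),(300,290),(350,245),(280,160)] if n=="top" else [(290,260),(330,240),(375,320),(300,330)])
    m=np.zeros((480,640),np.uint8); cv2.fillPoly(m,[poly],1)
    X=P[m>0]
    # ransac plane
    best=0;rng=np.random.default_rng(0)
    for _ in range(300):
        a,b,d=X[rng.choice(len(X),3,False)]; nn=np.cross(b-a,d-a); l=np.linalg.norm(nn)
        if l<1e-6: continue
        nn/=l; k=abs((X-a)@nn)<.003
        if k.sum()>best: best=k.sum();kk=k
    Y=X[kk]; mu=Y.mean(0); nn=np.linalg.svd(Y-mu,full_matrices=False)[2][2]; nn*=np.sign(nn[2])
    print(n,best,len(X),"n",nn,"d",nn@mu,"tilt",np.degrees(np.arccos(nn[2])),"res",((Y-mu)@nn).std(),"yaw of upslope",np.degrees(np.arctan2(-nn[1],-nn[0])))
    print("table", P[400,350] if n=="top" else P[400,320])
E
```

```text
top 5428 7916 n [-0.3276  0.3364  0.8829] d -0.09502763296194838 tilt 28.004811700023293 res 0.001363416037978779 yaw of upslope -45.76494317024335
table [ 0.2064 -0.141  -0.0021]
scene 3944 4846 n [-0.3266  0.3325  0.8848] d -0.09384674970829303 tilt 27.778118611133323 res 0.0013535282873785074 yaw of upslope -45.51326996110229
table [0.6587 0.1314 0.0034]
```

Run:
```python
import cv2
a=cv2.imread("pics/top0.png")[110:330,185:415]; cv2.imwrite("pics/topc.png",cv2.resize(a,None,fx=2.7,fy=2.7,interpolation=cv2.INTER_CUBIC))
a=cv2.imread("pics/scene0.png")[200:400,225:480]; cv2.imwrite("pics/scenec.png",cv2.resize(a,None,fx=3,fy=3,interpolation=cv2.INTER_CUBIC))
```

```text
(no output)
```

View pics/topc.png

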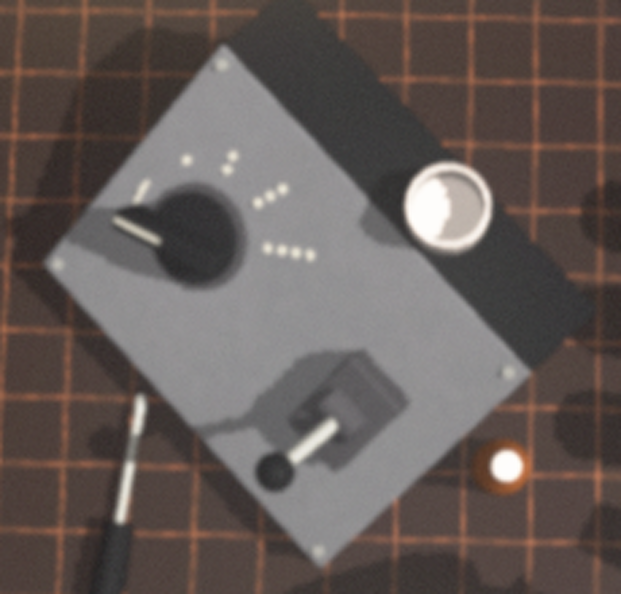

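View pics/scenec.png

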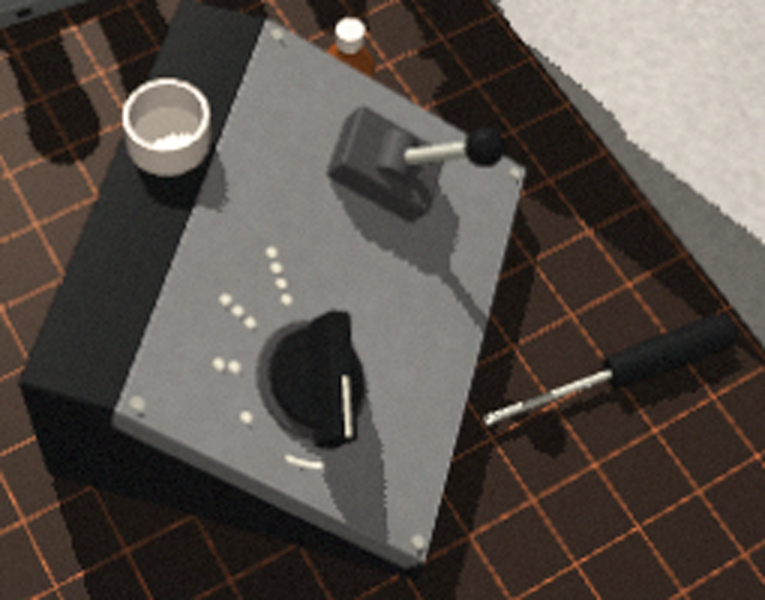

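The dial's nose points at the "off" arc, and the one-dot mark lies just clockwise of it. The lever leans down the slope with its ball at crop (275,471). Now I convert these to panel coordinates.

```bash
cat >> h.py <<'E'
yaw=np.radians(-45.64);th=np.radians(28.)
n=np.array([-np.sin(th)*np.cos(yaw),-np.sin(th)*np.sin(yaw),np.cos(th)])
ex=np.array([np.cos(th)*np.cos(yaw),np.cos(th)*np.sin(yaw),np.sin(th)]); ey=np.cross(n,ex)
RP=np.c_[ex,ey,n]
E
python3 - <<'E'
from h import *
from scipy.optimize import least_squares
np.set_printoptions(precision=4,suppress=True)
ct=load("top0.npz"); cs=load("scene0.npz")
# plane offset with fixed normal
for c,poly in((ct,[(225,210),(300,290),(350,245),(280,160)]),(cs,[(290,260),(330,240),(375,320),(300,330)])):
    P=cloud(c);m=np.zeros((480,640),np.uint8); cv2.fillPoly(m,[np.array(poly)],1); z=P[m>0]@n
    h=np.histogram(z,200); k=h[1][h[0].argmax()]; print("offset",np.median(z[abs(z-k)<.004]))
d=-.0945
tc=lambda u:np.array(u)/2.7+[185,110]+(.5/2.7-.5)
sc=lambda u:np.array(u)/3+[225,200]+(.5/3-.5)
dots=dict(t=[(186,160),(227,169),(233,156),(258,203),(270,196),(283,188),(267,248),(281,250),(296,252),(311,255)],
 s=[(247,417),(235,367),(219,364),(250,323),(237,311),(225,299),(287,299),(282,283),(277,268),(271,252)])
cor=dict(t=[(222,45),(45,262),(322,566),(530,372)],s=[(113,421),(422,565),(525,172),(265,20)])
scr=dict(t=[(222,65),(57,264),(318,551),(508,373)],s=[(137,405),(418,541),(515,173),(277,34)])
ang=np.array([.9,.3,.3,-.3,-.3,-.3,-.9,-.9,-.9,-.9])
for nm,c,f in(("t",ct,tc),("s",cs,sc)):
    X=lambda D: onplane(c,f(D[nm]),n,d)@RP
    A=X(dots); print(nm,"dots",A[:,:2].tolist())
    # lines through centre at known angles (+yaw offset)
    r=least_squares(lambda p:(A[:,0]-p[0])*np.sin(ang+p[2])-(A[:,1]-p[1])*np.cos(ang+p[2]),[A[:,0].mean()-.05,A[:,1].mean(),0])
    print("hub",r.x,np.abs(r.fun).max())
    print("corners",X(cor)[:,:2].tolist(),X(cor).mean(0)); print("screws mean",X(scr).mean(0))
    print("radii",np.hypot(*(A[:,:2]-r.x[:2]).T))
E
```

```text
offset -0.09557289903754408
offset -0.09515927181115949
t dots [[0.41932821563319067, 0.4945668247571333], [0.43724286833116127, 0.46857255916694673], [0.44710929202489075, 0.4712771840944564], [0.43677005940689395, 0.4369198062716343], [0.44680716625744266, 0.4339171763715142], [0.45778895738062364, 0.4308851129445127], [0.41865249557727047, 0.4116132469830522], [0.425313292614553, 0.4035335328709023], [0.43247074915173217, 0.395006699108712], [0.4390687912171979, 0.38608309915508665]]
hub [0.3862 0.4524 0.005 ] 0.00027332011555464275
corners [[0.4966998090726635, 0.5263263098844336], [0.27998429602653396, 0.526787511464945], [0.27903888008622935, 0.22876405108225406], [0.4959046456697447, 0.22847389436158613]] [ 0.3879  0.3776 -0.0945]
screws mean [ 0.3856  0.3782 -0.0945]
radii [0.0537 0.0536 0.0638 0.0529 0.0634 0.0748 0.0521 0.0626 0.0737 0.0848]
s dots [[0.41720914580174917, 0.49320325200464077], [0.43474063991894063, 0.467478841728371], [0.445048550885908, 0.47046823656479275], [0.434751809132804, 0.43655181824620687], [0.44530788630029144, 0.4333426794404604], [0.4552281604835602, 0.42982950581004065], [0.4165971597506611, 0.40989007174996384], [0.4231579529585474, 0.40149652628405513], [0.4295374420555041, 0.3936950355033212], [0.436797452351119, 0.38556134328560554]]
hub [ 0.3841  0.4525 -0.01  ] 0.000542707901003546
corners [[0.4945311668493733, 0.5323856711045242], [0.27758587630944925, 0.5299398655677646], [0.2748148273307001, 0.23134764862595128], [0.4945808879248948, 0.23023807679669347]] [ 0.3854  0.381  -0.0945]
screws mean [ 0.3836  0.3765 -0.0945]
radii [0.0525 0.0528 0.0636 0.0531 0.0642 0.0747 0.0536 0.0643 0.0743 0.0852]
```

Run:
```python
from h import *
np.set_printoptions(precision=4,suppress=True)
ct=load("top0.npz"); cs=load("scene0.npz")
tc=lambda u:np.array(u)/2.7+[185,110]+(.5/2.7-.5)
sc=lambda u:np.array(u)/3+[225,200]+(.5/3-.5)
def tri(a,b):
    Ra,oa=cam(ct);Rb,ob=cam(cs);ra=(rays(ct,tc(a))@Ra.T)[0];rb=(rays(cs,sc(b))@Rb.T)[0]
    t=np.linalg.lstsq(np.c_[ra,-rb],ob-oa,rcond=None)[0]; A=oa+t[0]*ra;B=ob+t[1]*rb
    return (A+B)/2,np.linalg.norm(A-B)
hub=np.array([.385,.4525,-.095+.033]); piv=np.array([.385,.2925,-.095+.022])
for nm,a,b in(("ball",(275,471),(484,147)),("rodend",(333,424),(408,157)),("line outer",(115,219),(348,437)),("line inner",(160,243),(345,377)),("flux cap",(507,466),(350,36)),("spare",(448,207),(167,122))):
    p,e=tri(a,b); print(nm,p,"panel",p@RP,"gap",e, "rel hub",p@RP-hub,"rel piv",p@RP-piv)
print("hub w",RP@hub,"piv w",RP@piv)
print("yaw n", n,ex,ey)
for nm,c in(("t",ct),("s",cs)):
  print(nm,proj(c,np.array([RP@hub,RP@piv])))
# screwdriver, rack places with top depth
P=cloud(ct)
print("capA..",[P[y,x] for x,y in((515,185),(511,231),(506,277),(495,323))])
for x,y in((227,330),(236,262)): print("sd",P[y,x])
```

```text
ball [ 0.4319 -0.0218  0.1583] panel [ 0.3548  0.2935 -0.0094] gap 0.001993126764767029 rel hub [-0.0302 -0.159   0.0526] rel piv [-0.0302  0.001   0.0636]
rodend [ 0.4642 -0.0564  0.1232] panel [ 0.38    0.2925 -0.0625] gap 0.0018009668477283428 rel hub [-0.005  -0.16   -0.0005] rel piv [-0.005   0.      0.0105]
line outer [0.5985 0.0943 0.1262] panel [ 0.3692  0.4939 -0.0534] gap 0.0017652070288940195 rel hub [-0.0158  0.0414  0.0086] rel piv [-0.0158  0.2014  0.0196]
line inner [0.582  0.0622 0.1314] panel [ 0.3817  0.4596 -0.0541] gap 0.0016523102529755777 rel hub [-0.0033  0.0071  0.0079] rel piv [-0.0033  0.1671  0.0189]
flux cap [ 0.439  -0.1735  0.102 ] panel [ 0.4284  0.1925 -0.1123] gap 0.0026976364040647402 rel hub [ 0.0434 -0.26   -0.0503] rel piv [ 0.0434 -0.1    -0.0393]
spare [ 0.6027 -0.1285  0.1705] panel [ 0.5332  0.3411 -0.0904] gap 0.002508547101359378 rel hub [ 0.1482 -0.1114 -0.0284] rel piv [ 0.1482  0.0486 -0.0174]
hub w [0.5815 0.0525 0.126 ] piv w [ 0.4708 -0.063   0.1163]
yaw n [-0.3282  0.3357  0.8829] [ 0.6173 -0.6313  0.4695] [ 0.715   0.6992 -0.    ]
t [[249.4457 200.894 ]
 [311.6849 263.7346]]
s [[336.6225 322.1017]
 [355.4019 252.6351]]
capA.. [array([ 0.6119, -0.4138,  0.1772]), array([ 0.5314, -0.4052,  0.1789]), array([ 0.4526, -0.396 ,  0.1788]), array([ 0.3734, -0.3845,  0.1536])]
sd [0.3406 0.1043 0.0233]
sd [0.4753 0.0937 0.0118]
```

The two views agree to about 2 mm. The bare core is at place 1, so the dial goes to 1.1, nose angle 0.9. First move: straight up, well clear.

Request:
play_rows([
  [1, 0, 0, -0.02, 0, 0, 0],
  [1, 0, 0, -0.03, 0, 0, 0],
  [1, 0, 0, -0.03, 0, 0, 0],
  [1, 0, 0, -0.03, 0, 0, 0],
  [1, 0, 0, -0.03, 0, 0, 0],
  [1, 0, 0, -0.03, 0, 0, 0],
  [1, 0, 0, -0.02, 0, 0, 0],
])

```text
time: 0.85
eef_pos: [0.2579, -0.5968, 0.4235]
orientation: [0.001, 0.979, 0.203, 0.0]
wrist_force: [0.6, 0.4, 0.1]
gripper_width: 0.0854
```

```bash
cat >> h.py <<'E'
hub=np.array([.385,.4525,-.095]); piv=np.array([.385,.2925,-.095])  # on panel surface (panel coords)
def tool(jaw):  # tool rotation: z into panel, y at panel angle jaw
    y=ex*np.cos(jaw)+ey*np.sin(jaw); z=-n; return np.c_[np.cross(y,z),y,z]
def plan(p,Rt):
    from bench import manip
    s=manip.get_state(); R0=rot(s["orientation"]); p0=np.array(s["eef_pos"])
    np.set_printoptions(precision=4,suppress=True)
    print("t",s["time"],"pos",p0,"q",np.array(s["q"]),"F",np.array(s["wrist_force"]),"w",s["gripper_width"])
    print("shift in tool now",R0.T@(p-p0),"shift in target frame",Rt.T@(p-p0),"rotvec",R.from_matrix(R0.T@Rt).as_rotvec(), np.linalg.norm(R.from_matrix(R0.T@Rt).as_rotvec()))
    pp=p0@RP; print("panel rel hub",pp-hub,"rel piv",pp-piv,"jaw angle",np.arctan2(R0[:,1]@ey,R0[:,1]@ex),"tilt err",np.degrees(np.arccos(np.clip(-R0[:,2]@n,-1,1))))
E
python3 -c "
from h import *
print(RP@(hub+[0,0,.13]))
plan(RP@(hub+[0,0,.20]),tool(1.93-np.pi/2))"
```

```text
[0.54970183 0.08507964 0.21164972]
t 0.85 pos [ 0.2579 -0.5968  0.4235] q [ 1.1315  0.5273 -0.0044  1.0478  0.0022  1.5641 -0.0352] F [0.5992 0.3779 0.1185] w 0.08538441806707968
shift in tool now [ 0.5266 -0.5413  0.1488] shift in target frame [ 0.7646 -0.0865 -0.016 ] rotvec [-0.497   0.0025 -0.7107] 0.8672951890350581
panel rel hub [ 0.3498 -0.6854  0.184 ] rel piv [ 0.3498 -0.5254  0.184 ] jaw angle -0.4093924337255557 tilt err 27.86883721652032
```

Request:
play_rows([
  [1, 0.015, -0.015, 0, 0, 0, 0],
  [1, 0.026, -0.027, 0, 0, 0, 0],
  [1, 0.026, -0.027, 0, 0, 0, 0],
  [1, 0.026, -0.027, 0, 0, 0, 0],
  [1, 0.026, -0.027, 0, 0, 0, 0],
  [1, 0.026, -0.027, 0, 0, 0, 0],
  [1, 0.026, -0.027, 0, 0, 0, 0],
  [1, 0.026, -0.027, 0, 0, 0, 0],
  [1, 0.026, -0.027, 0, 0, 0, 0],
  [1, 0.026, -0.027, 0, 0, 0, 0],
  [1, 0.026, -0.027, 0, 0, 0, 0],
  [1, 0.026, -0.027, 0, 0, 0, 0],
  [1, 0.026, -0.027, 0, 0, 0, 0],
  [1, 0.026, -0.027, 0, 0, 0, 0],
  [1, 0.026, -0.027, 0, 0, 0, 0],
  [1, 0.026, -0.027, 0, 0, 0, 0],
  [1, 0.026, -0.027, 0, 0, 0, 0],
  [1, 0.026, -0.027, 0, 0, 0, 0],
  [1, 0.026, -0.027, 0, 0, 0, 0],
  [1, 0.015, -0.015, 0, 0, 0, 0],
])

```text
time: 2.85
eef_pos: [0.5103, 0.0782, 0.4209]
orientation: [-0.001, 0.979, 0.205, -0.0]
wrist_force: [-0.7, -0.6, -0.5]
gripper_width: 0.0854
```

```bash
python3 -c "
from h import *
plan(RP@(hub+[0,0,.20]),tool(1.93-np.pi/2))"
```

```text
t 2.85 pos [0.5103 0.0782 0.4209] q [ 0.0798  0.292  -0.3863  1.4476  0.1078  1.4237 -1.466 ] F [-0.7288 -0.5502 -0.5293] w 0.08541959756660561
shift in tool now [ 0.0273 -0.0209  0.1475] shift in target frame [ 0.0584 -0.0616  0.1254] rotvec [-0.5013  0.     -0.7064] 0.8662216630388261
panel rel hub [ 0.0782 -0.033   0.3254] rel piv [0.0782 0.127  0.3254] jaw angle -0.40541784657428825 tilt err 28.114946392379963
```

Request:
play_rows([
  [1, 0, 0, 0, -0.063, 0, -0.088],
  [1, 0, 0, 0, -0.063, 0, -0.088],
  [1, 0, 0, 0, -0.063, 0, -0.088],
  [1, 0, 0, 0, -0.063, 0, -0.088],
  [1, 0, 0, 0, -0.063, 0, -0.088],
  [1, 0, 0, 0, -0.063, 0, -0.088],
  [1, 0, 0, 0, -0.063, 0, -0.088],
  [1, 0, 0, 0, -0.06, 0, -0.09],
  [1, 0, 0, 0, 0, 0, 0],
])

```text
time: 3.75
eef_pos: [0.5087, 0.0757, 0.4207]
orientation: [0.238, 0.819, 0.52, 0.048]
wrist_force: [0.1, -0.8, -0.3]
gripper_width: 0.0853
```

```bash
python3 -c "
from h import *
plan(RP@(hub+[0,0,.12]),tool(1.93-np.pi/2))"
```

```text
t 3.75 pos [0.5087 0.0757 0.4207] q [-0.0719  0.1873 -0.479   1.691   0.6016  1.2272 -1.1692] F [ 0.0834 -0.7972 -0.2717] w 0.08530827971003502
shift in tool now [ 0.0621 -0.061   0.2046] shift in target frame [ 0.0613 -0.0611  0.2049] rotvec [-0.0004  0.0042 -0.0001] 0.004198557739332185
panel rel hub [ 0.0787 -0.0359  0.3249] rel piv [0.0787 0.1241 0.3249] jaw angle 0.3591175648158821 tilt err 0.24051013433575344
```

Request:
play_rows([
  [1, 0.008, -0.008, 0.025, 0, 0, 0],
  [1, 0.008, -0.008, 0.025, 0, 0, 0],
  [1, 0.008, -0.008, 0.025, 0, 0, 0],
  [1, 0.008, -0.008, 0.025, 0, 0, 0],
  [1, 0.008, -0.008, 0.025, 0, 0, 0],
  [1, 0.008, -0.008, 0.025, 0, 0, 0],
  [1, 0.008, -0.008, 0.025, 0, 0, 0],
  [1, 0.006, -0.005, 0.03, 0, 0, 0],
  [1, 0, 0, 0, 0, 0, 0],
])

```text
time: 4.65
eef_pos: [0.5541, 0.0779, 0.1995]
orientation: [0.237, 0.821, 0.518, 0.044]
wrist_force: [-0.3, 0.0, -0.7]
gripper_width: 0.0854
```

Run:
```python
from h import *
plan(RP@(hub+[0,0,.06]),tool(1.93-np.pi/2))
from bench import manip,cams
import pickle
s=manip.get_state(); c=cams.capture("wrist"); pickle.dump((s,c),open("w1.pkl","wb"))
f=c["frame"].copy()
a=np.array([.9,.3,-.3,-.9]);dots=hub+np.c_[.053*np.cos(a),.053*np.sin(a),0*a]
tip=hub+[.046*np.cos(1.93),.046*np.sin(1.93),.042]
for P in np.vstack([dots,tip,hub+[0,0,.042]]):
    u=proj(c,RP@P,s)[0]; cv2.circle(f,tuple(int(v) for v in u),4,(0,0,255),1)
cv2.imwrite("pics/w1.png",f)
```

```text
t 4.65 pos [0.5541 0.0779 0.1995] q [-0.1648  0.4842 -0.3747  1.9483  0.9271  0.8448 -1.6109] F [-0.2984  0.0348 -0.7177] w 0.08542731292433288
shift in tool now [ 0.0029 -0.0005  0.0554] shift in target frame [ 0.0023 -0.0008  0.0554] rotvec [-0.0056  0.0115 -0.0046] 0.013591000552576652
panel rel hub [ 0.0015 -0.0019  0.1154] rel piv [0.0015 0.1581 0.1154] jaw angle 0.3545229615008372 tilt err 0.7317370109455958
```

View pics/w1.png

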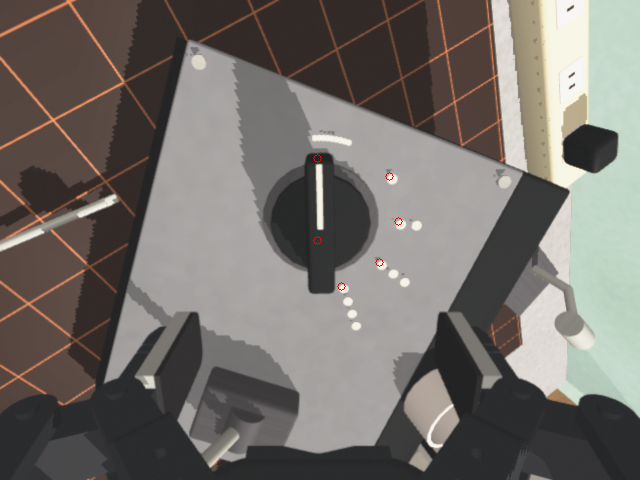

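The predicted marks match the picture within about 2 px: hub near (320,240), bar upright between the jaws. Going down.

Request:
play_rows([
  [0.6, 0.002, 0, 0.012, 0, 0, 0],
  [0.6, 0.001, 0, 0.012, -0.003, 0.006, -0.002],
  [0.6, 0, 0, 0.012, -0.003, 0.006, -0.002],
  [0.6, 0, 0, 0.012, 0, 0, 0],
  [0.6, 0, 0, 0.012, 0, 0, 0],
  [0.6, 0, 0, 0.012, 0, 0, 0],
  [0.6, 0, 0, 0.012, 0, 0, 0],
  [0.6, 0, 0, 0.006, 0, 0, 0],
  [0.6, 0, 0, 0, 0, 0, 0],
])

```text
time: 5.6
eef_pos: [0.5862, 0.0522, 0.1224]
orientation: [0.237, 0.818, 0.522, 0.054]
wrist_force: [0.4, -0.9, 0.2]
gripper_width: 0.0512
```

```bash
python3 -c "
from h import *
plan(RP@(hub+[0,0,.018]),tool(1.93-np.pi/2))"
```

```text
t 5.6 pos [0.5862 0.0522 0.1224] q [-0.1597  0.6175 -0.2855  1.9812  1.1277  0.6877 -1.763 ] F [ 0.4252 -0.925   0.2244] w 0.051211784190029315
shift in tool now [-0.0025 -0.0025  0.0101] shift in target frame [-0.0025 -0.0024  0.0102] rotvec [ 0.0051 -0.006   0.0003] 0.007891835994454177
panel rel hub [0.0014 0.0031 0.0282] rel piv [0.0014 0.1631 0.0282] jaw angle 0.3594421045768315 tilt err 0.45193502592358215
```

q7 is at -1.76 and the turn would bring it near its -2.84 limit. I'll back off and take the half-turned grasp instead.

Request:
play_rows([
  [0.6, 0, 0, -0.02, 0, 0, 0],
  [0.6, 0, 0, -0.03, 0, 0, 0],
  [0.6, 0, 0, -0.03, 0, 0, 0],
  [0.6, 0, 0, -0.02, 0, 0, -0.1],
  [0.6, 0, 0, 0, 0, 0, -0.14],
  [0.6, 0, 0, 0, 0, 0, -0.14],
  [0.6, 0, 0, 0, 0, 0, -0.14],
  [0.6, 0, 0, 0, 0, 0, -0.14],
  [0.6, 0, 0, 0, 0, 0, -0.14],
  [0.6, 0, 0, 0, 0, 0, -0.14],
  [0.6, 0, 0, 0, 0, 0, -0.14],
  [0.6, 0, 0, 0, 0, 0, -0.14],
  [0.6, 0, 0, 0, 0, 0, -0.14],
  [0.6, 0, 0, 0, 0, 0, -0.14],
])

```text
time: 7.0
eef_pos: [0.5527, 0.0863, 0.2121]
orientation: [0.211, 0.24, 0.94, -0.122]
wrist_force: [0.3, 0.0, -0.3]
gripper_width: 0.051
```

```bash
python3 -c "
from h import *
plan(RP@(hub+[0,0,.1]),tool(1.93+np.pi/2))"
```

```text
t 7.0 pos [0.5527 0.0863 0.2121] q [ 0.0101  0.5089 -0.6565  1.942   1.0263  0.965  -0.1906] F [ 0.3479  0.014  -0.3343] w 0.05104346153494523
shift in tool now [ 0.0023 -0.0028  0.0298] shift in target frame [0.0024 0.0023 0.0298] rotvec [ 0.0014  0.012  -1.6356] 1.6356509694462884
panel rel hub [0.0013 0.0031 0.1298] rel piv [0.0013 0.1631 0.1298] jaw angle 1.8652006868943538 tilt err 0.619398430783072
```

Request:
play_rows([
  [0.6, 0, 0, 0, 0, 0, -0.14],
  [0.6, 0, 0, 0, 0, 0, -0.14],
  [0.6, 0, 0, 0, 0, 0, -0.14],
  [0.6, 0, 0, 0, 0, 0, -0.14],
  [0.6, 0, 0, 0, 0, 0, -0.14],
  [0.6, 0, 0, 0, 0, 0, -0.14],
  [0.6, 0, 0, 0, 0, 0, -0.14],
  [0.6, 0, 0, 0, 0, 0, -0.14],
  [0.6, 0, 0, 0, 0, 0, -0.14],
  [0.6, 0, 0, 0, 0, 0, -0.14],
  [0.6, 0, 0, 0, 0, 0, -0.14],
  [0.6, 0, 0, 0, 0, 0, -0.09],
  [0.6, 0, 0, 0, 0, 0, 0],
])

```text
time: 8.3
eef_pos: [0.5528, 0.0861, 0.2119]
orientation: [0.056, -0.517, 0.821, -0.237]
wrist_force: [-0.2, -0.9, 0.3]
gripper_width: 0.0517
```

Run:
```python
from h import *
plan(RP@(hub+[0,0,.018]),tool(1.93+np.pi/2))
from bench import manip,cams
import pickle
s=manip.get_state(); c=cams.capture("wrist"); pickle.dump((s,c),open("w2.pkl","wb"))
f=c["frame"].copy()
a=np.array([.9,.3,-.3,-.9]);dots=hub+np.c_[.053*np.cos(a),.053*np.sin(a),0*a]
tip=hub+[.046*np.cos(1.93),.046*np.sin(1.93),.042]
for P in np.vstack([dots,tip,hub+[0,0,.042]]):
    u=proj(c,RP@P,s)[0]; cv2.circle(f,tuple(int(v) for v in u),4,(0,0,255),1)
cv2.imwrite("pics/w2.png",f)
```

```text
t 8.3 pos [0.5528 0.0861 0.2119] q [ 0.1633  0.5871 -0.9171  1.9378  1.1256  1.1097  1.3504] F [-0.2208 -0.8853  0.3379] w 0.051673678724650986
shift in tool now [0.0032 0.003  0.1115] shift in target frame [0.0023 0.0023 0.1115] rotvec [-0.0065  0.008  -0.0118] 0.015703201849771836
panel rel hub [0.0013 0.0029 0.1295] rel piv [0.0013 0.1629 0.1295] jaw angle -2.7942492786827424 tilt err 0.5914024208641229
```

View pics/w2.png

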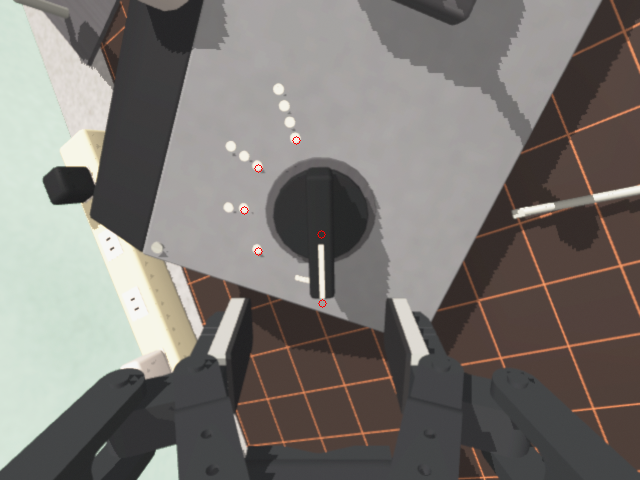

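The projected marks fit again: bar at x≈320, hub near (321,234). Correct by 3 mm, then descend.

Request:
play_rows([
  [0.6, 0.003, 0.003, 0.01, -0.005, 0.008, -0.012],
  [0.6, 0, 0, 0.013, 0, 0, 0],
  [0.6, 0, 0, 0.013, 0, 0, 0],
  [0.6, 0, 0, 0.013, 0, 0, 0],
  [0.6, 0, 0, 0.013, 0, 0, 0],
  [0.6, 0, 0, 0.013, 0, 0, 0],
  [0.6, 0, 0, 0.013, 0, 0, 0],
  [0.6, 0, 0, 0.01, 0, 0, 0],
  [0.6, 0, 0, 0.008, 0, 0, 0],
  [0.6, 0, 0, 0, 0, 0, 0],
])

```text
time: 9.35
eef_pos: [0.5837, 0.048, 0.116]
orientation: [0.049, -0.521, 0.819, -0.237]
wrist_force: [-0.1, -0.4, -0.1]
gripper_width: 0.0511
```

```bash
python3 -c "
from h import *
plan(RP@(hub+[0,0,.018]),tool(1.93+np.pi/2))"
```

```text
t 9.35 pos [0.5837 0.048  0.116 ] q [ 0.1666  0.7485 -0.8111  1.978   1.3366  1.0193  1.2336] F [-0.1049 -0.385  -0.0817] w 0.051071411194122146
shift in tool now [-0.0014 -0.001   0.004 ] shift in target frame [-0.0014 -0.001   0.004 ] rotvec [ 0.     -0.002   0.0004] 0.002075323435107878
panel rel hub [-0.0005 -0.0016  0.022 ] rel piv [-0.0005  0.1584  0.022 ] jaw angle -2.7819914051446295 tilt err 0.11670446440491931
```

Close gently on the bar.

Request:
play_rows([
  [0.4, -0.001, -0.001, 0.003, 0, 0, 0],
  [0.3, 0, 0, 0, 0, 0, 0],
  [0.2, 0, 0, 0, 0, 0, 0],
  [0.1, 0, 0, 0, 0, 0, 0],
  [0.1, 0, 0, 0, 0, 0, 0],
  [0.1, 0, 0, 0, 0, 0, 0],
  [0.1, 0, 0, 0, 0, 0, 0],
], squeeze=25)

```text
time: 10.05
eef_pos: [0.5871, 0.0484, 0.1158]
orientation: [0.051, -0.521, 0.818, -0.238]
wrist_force: [1.9, 0.2, 5.3]
gripper_width: 0.0152
```

```bash
python3 -c "
from h import *
plan(RP@(hub+[0,0,.018]),tool(.9+np.pi/2))"
```

```text
t 10.05 pos [0.5871 0.0484 0.1158] q [ 0.1658  0.7516 -0.8099  1.9727  1.3419  1.0192  1.2336] F [1.8615 0.163  5.2742] w 0.015239735517746905
shift in tool now [0.0006 0.0015 0.0028] shift in target frame [0.0016 0.0003 0.0028] rotvec [-0.0032  0.002   1.0299] 1.0298627959921542
panel rel hub [0.0012 0.0011 0.0208] rel piv [0.0012 0.1611 0.0208] jaw angle -2.7825322885046924 tilt err 0.20668501306599846
```

Request:
play_rows([
  [0.1, 0, 0, -0.001, 0, 0, 0.05],
  [0.1, 0, 0, 0, 0, 0, 0.1],
  [0.1, 0, 0, 0, 0, 0, 0.1],
  [0.1, 0, 0, 0, 0, 0, 0.1],
])

```text
time: 10.45
eef_pos: [0.5874, 0.0482, 0.1161]
orientation: [0.092, -0.368, 0.897, -0.226]
wrist_force: [5.3, -1.3, 0.7]
gripper_width: 0.0156
```

```bash
python3 -c "
from h import *
plan(RP@(hub+[0,0,.018]),tool(.9+np.pi/2))"
```

```text
t 10.45 pos [0.5874 0.0482 0.1161] q [ 0.15    0.7405 -0.7799  1.9724  1.3313  0.997   0.886 ] F [ 5.3254 -1.3287  0.6832] w 0.015559717892607041
shift in tool now [0.0011 0.0017 0.0028] shift in target frame [0.0019 0.0006 0.0028] rotvec [-0.0028  0.0025  0.6756] 0.6756537718585934
panel rel hub [0.0017 0.0012 0.0208] rel piv [0.0017 0.1612 0.0208] jaw angle -3.1367473401592187 tilt err 0.21172563901554817
```

Request:
play_rows([
  [0.1, 0, 0, 0, 0, 0, 0.1],
  [0.1, 0, 0, 0, 0, 0, 0.1],
  [0.1, 0, 0, 0, 0, 0, 0.1],
  [0.1, 0, 0, 0, 0, 0, 0.1],
  [0.1, 0, 0, 0, 0, 0, 0.1],
  [0.1, 0, 0, 0, 0, 0, 0.1],
  [0.1, 0, 0, 0, 0, 0, 0.075],
  [0.1, 0, 0, 0, 0, 0, 0],
  [0.1, 0, 0, 0, 0, 0, 0],
])

```text
time: 11.35
eef_pos: [0.5876, 0.0475, 0.1164]
orientation: [0.161, -0.052, 0.968, -0.183]
wrist_force: [4.6, -2.3, 2.2]
gripper_width: 0.0151
```

Run:
```python
from h import *
plan(RP@(hub+[0,0,.018]),tool(.9+np.pi/2))
from bench import cams
for nme in("top","scene"):
    c=cams.capture(nme); np.savez(nme+"3.npz",**c)
    x=c["frame"][110:330,185:415] if nme=="top" else c["frame"][200:400,225:480]
    cv2.imwrite(f"pics/{nme}3.png",cv2.resize(x,None,fx=2.5,fy=2.5,interpolation=cv2.INTER_CUBIC))
```

```text
t 11.35 pos [0.5876 0.0475 0.1164] q [ 0.1163  0.7199 -0.7188  1.9729  1.3105  0.9546  0.2256] F [ 4.6471 -2.2713  2.2109] w 0.015084769555149164
shift in tool now [0.0021 0.0013 0.0028] shift in target frame [0.0021 0.0013 0.0028] rotvec [-0.0032  0.0031  0.0027] 0.005204404050225258
panel rel hub [0.0024 0.0008 0.0208] rel piv [0.0024 0.1608 0.0208] jaw angle 2.4735268107017645 tilt err 0.25368202414958846
```

View pics/scene3.png

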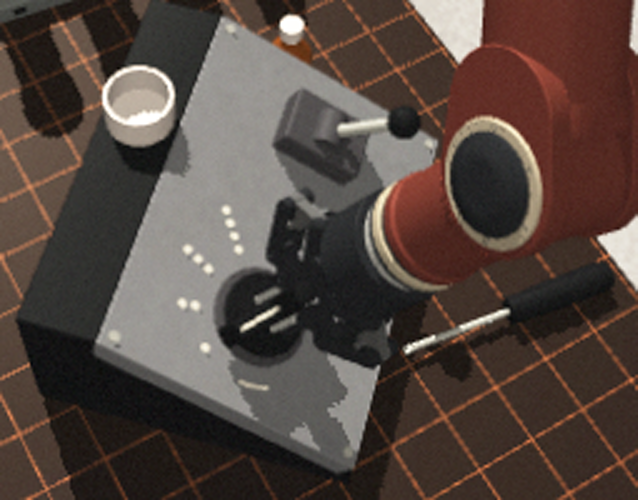

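The nose points at the single dot at (205,348). Release and withdraw along the axis.

Request:
play_rows([
  [0.3, 0, 0, 0, 0, 0, 0],
  [0.5, 0, 0, 0, 0, 0, 0],
  [0.6, 0, 0, 0, 0, 0, 0],
  [0.6, 0, 0, 0, 0, 0, 0],
  [0.6, 0, 0, -0.02, 0, 0, 0],
  [0.6, 0, 0, -0.03, 0, 0, 0],
  [0.6, 0, 0, -0.03, 0, 0, 0],
  [0.6, 0, 0, -0.03, 0, 0, 0],
  [0.6, 0, 0, -0.02, 0, 0, 0],
  [0.6, 0, 0, 0, 0, 0, 0],
])

```text
time: 12.45
eef_pos: [0.5431, 0.0951, 0.233]
orientation: [0.162, -0.054, 0.968, -0.181]
wrist_force: [0.6, -0.2, -0.3]
gripper_width: 0.0511
```

Run:
```python
from h import *
plan(RP@(piv+[-.06,0,.15]),tool(np.pi))
from bench import manip,cams
s=manip.get_state(); c=cams.capture("wrist")
f=c["frame"].copy()
for a in (.75,.9,1.05):
    u=proj(c,RP@(hub+[.044*np.cos(a),.044*np.sin(a),.042]),s)[0]; cv2.circle(f,tuple(int(v) for v in u),3,(0,0,255),1)
cv2.imwrite("pics/w4.png",f)
c=cams.capture("scene"); x=c["frame"][200:400,225:480]
cv2.imwrite("pics/scene4.png",cv2.resize(x,None,fx=2.5,fy=2.5,interpolation=cv2.INTER_CUBIC))
```

```text
t 12.45 pos [0.5431 0.0951 0.233 ] q [ 0.1081  0.5214 -0.8469  1.9232  1.0399  1.0875  0.3976] F [ 0.5889 -0.1706 -0.2523] w 0.051096590991703106
shift in tool now [ 0.1645 -0.0532  0.0032] shift in target frame [0.1623 0.0596 0.0044] rotvec [-0.0003  0.0068 -0.6645] 0.6645594726970998
panel rel hub [-0.0004  0.0023  0.1544] rel piv [-0.0004  0.1623  0.1544] jaw angle 2.477071977427629 tilt err 0.38496230829010347
```

View pics/w4.png

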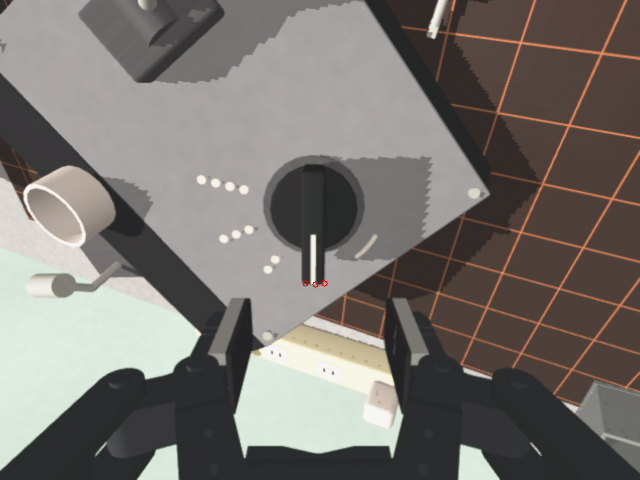

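View pics/scene4.png

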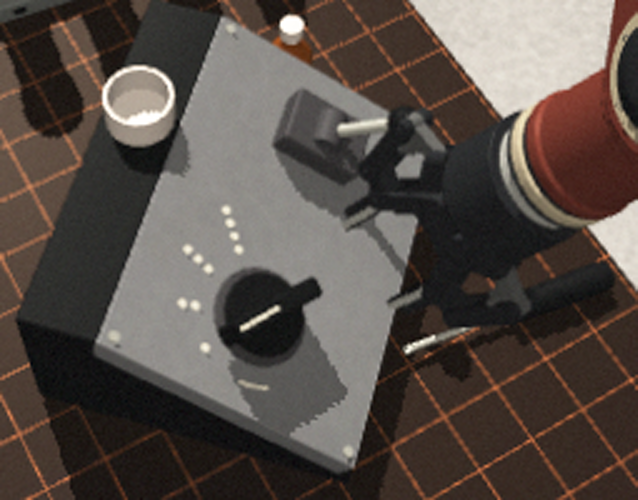

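The nose has settled on the one-dot mark: the line ends at (313,284), within about 0.04 rad of the predicted 0.9. For the lever I'll use a vertical, open gripper straddling the ball and push with the pad on the down-slope side, following the ball's arc.

```bash
cat >> h.py <<'E'
hh=np.array([np.cos(yaw),np.sin(yaw),0])
RV=np.c_[np.cross(-hh,[0,0,-1.]),-hh,[0,0,-1.]]
ball0=np.array([.4319,-.0218,.1583]); pivw=RP@(piv+[0,0,.022])
def lplan(p):
    plan(p,RV)
    from bench import manip
    p0=np.array(manip.get_state()["eef_pos"]); d=p0-pivw
    print("TCP rel pivot: along h",d@hh,"side",d@ey,"z",d[2])
E
python3 -c "
from h import *
lplan(np.r_[(ball0+.016*hh)[:2],.26])
print((ball0-pivw)@hh,ball0-pivw)"
```

```text
t 12.55 pos [0.5428 0.0921 0.2301] q [ 0.109   0.5252 -0.8424  1.9255  1.041   1.0874  0.3971] F [ 0.0283 -0.8528 -0.3648] w 0.05103042573784274
shift in tool now [ 0.1055 -0.1229 -0.017 ] shift in target frame [ 0.1589 -0.0198 -0.0299] rotvec [-0.4721  0.1625 -0.6516] 0.8208913857445177
panel rel hub [-0.     -0.      0.1509] rel piv [-0.      0.16    0.1509] jaw angle 2.4765357839459616 tilt err 0.09455229649650734
TCP rel pivot: along h -0.06049838328226299 side 0.15995395514243738 z 0.11378004473597816
-0.05665100520793266 [-0.0389  0.0412  0.042 ]
```

Request:
play_rows([
  [0.8, 0, 0, -0.01, -0.059, 0.02, -0.081],
  [0.8, 0, 0, -0.01, -0.059, 0.02, -0.081],
  [0.8, 0, 0, -0.01, -0.059, 0.02, -0.081],
  [0.8, 0, 0, -0.005, -0.059, 0.02, -0.081],
  [0.8, 0, 0, 0, -0.059, 0.02, -0.081],
  [0.8, 0, 0, 0, -0.059, 0.02, -0.081],
  [0.8, 0, 0, 0, -0.059, 0.02, -0.081],
  [0.8, 0, 0, 0, -0.059, 0.02, -0.084],
  [0.8, 0, 0, 0, 0, 0, 0],
])

```text
time: 13.45
eef_pos: [0.5341, 0.0988, 0.2594]
orientation: [-0.0, -0.375, 0.927, 0.001]
wrist_force: [1.1, 0.0, -0.7]
gripper_width: 0.0683
```

```bash
python3 -c "
from h import *
lplan(np.r_[(ball0+.016*hh)[:2],.26])"
```

```text
t 13.45 pos [0.5341 0.0988 0.2594] q [ 0.4701  0.6772 -1.2012  1.6736  0.6579  1.26    1.4674] F [ 1.0772  0.022  -0.6927] w 0.06830041874972045
shift in tool now [ 0.1572 -0.0317 -0.0007] shift in target frame [ 0.1574 -0.0307 -0.0006] rotvec [ 0.0027  0.0004 -0.0063] 0.0068184907636093
panel rel hub [ 0.0042 -0.0016  0.1819] rel piv [0.0042 0.1584 0.1819] jaw angle 3.134483919356201 tilt err 28.151898027119373
TCP rel pivot: along h -0.07138506103096573 side 0.15844543047169737 z 0.1431343115127253
```

Request:
play_rows([
  [0.8, 0.02, -0.004, 0, 0, 0, 0],
  [0.8, 0.02, -0.004, 0, 0, 0, 0],
  [0.8, 0, 0, 0, 0, 0, 0],
])

```text
time: 13.75
eef_pos: [0.5082, 0.0656, 0.2607]
orientation: [-0.0, -0.376, 0.927, -0.001]
wrist_force: [0.2, -0.0, -0.5]
gripper_width: 0.0686
```

```bash
python3 -c "
from h import *
lplan(np.r_[(ball0+.016*hh)[:2],.26])"
```

```text
t 13.75 pos [0.5082 0.0656 0.2607] q [ 0.5704  0.6363 -1.2328  1.7527  0.6401  1.2258  1.5055] F [ 0.2489 -0.0011 -0.5495] w 0.068572179930053
shift in tool now [ 0.1156 -0.0255  0.0008] shift in target frame [ 0.1157 -0.0251  0.0007] rotvec [-0.0016 -0.0011 -0.0039] 0.004368922584437577
panel rel hub [ 0.0097 -0.0433  0.1803] rel piv [0.0097 0.1167 0.1803] jaw angle 3.1371580991789023 tilt err 27.908239584661697
TCP rel pivot: along h -0.06573356086511929 side 0.1167026048389856 z 0.14438581629208372
```

q3 is drifting towards its -1.34 limit. I'll take the half-turned orientation (+π about the tool's z), which earlier moved q3 and q7 back.

Request:
play_rows([
  [0.8, 0, 0, 0, 0, 0, 0.1],
  [0.8, 0, 0, 0, 0, 0, 0.14],
  [0.8, 0, 0, 0, 0, 0, 0.14],
  [0.8, 0, 0, 0, 0, 0, 0.14],
  [0.8, 0, 0, 0, 0, 0, 0.14],
  [0.8, 0, 0, 0, 0, 0, 0.14],
  [0.8, 0, 0, 0, 0, 0, 0.14],
  [0.8, 0, 0, 0, 0, 0, 0.14],
  [0.8, 0, 0, 0, 0, 0, 0.14],
  [0.8, 0, 0, 0, 0, 0, 0.14],
  [0.8, 0, 0, 0, 0, 0, 0.14],
  [0.8, 0, 0, 0, 0, 0, 0.14],
])

```text
time: 14.95
eef_pos: [0.5096, 0.069, 0.2618]
orientation: [0.001, 0.422, 0.906, 0.001]
wrist_force: [0.1, -0.0, 0.3]
gripper_width: 0.0684
```

```bash
sed -i 's/^RV=.*/RV=np.c_[np.cross(hh,[0,0,-1.]),hh,[0,0,-1.]]/' h.py; python3 -c "
from h import *
lplan(np.r_[(ball0+.016*hh)[:2],.26])"
```

```text
t 14.95 pos [0.5096 0.069  0.2618] q [ 0.3484  0.4631 -0.7786  1.7544  0.365   1.071   0.1444] F [ 0.0512 -0.0376  0.2719] w 0.06835223337359264
shift in tool now [-0.0355 -0.1167  0.0014] shift in target frame [-0.119   0.0266  0.0018] rotvec [ 0.0034 -0.0021  1.4956] 1.4956114220068741
panel rel hub [ 0.0089 -0.0399  0.1821] rel piv [0.0089 0.1201 0.1821] jaw angle 1.5026970006500628 tilt err 27.9437357203483
TCP rel pivot: along h -0.06727296865390561 side 0.12007059121791266 z 0.1455210781867843
```

Request:
play_rows([
  [0.8, 0, 0, 0, 0, 0, 0.14],
  [0.8, 0, 0, 0, 0, 0, 0.14],
  [0.8, 0, 0, 0, 0, 0, 0.14],
  [0.8, 0, 0, 0, 0, 0, 0.14],
  [0.8, 0, 0, 0, 0, 0, 0.14],
  [0.8, 0, 0, 0, 0, 0, 0.14],
  [0.8, 0, 0, 0, 0, 0, 0.14],
  [0.8, 0, 0, 0, 0, 0, 0.14],
  [0.8, 0, 0, 0, 0, 0, 0.14],
  [0.8, 0, 0, 0, 0, 0, 0.14],
  [0.8, 0, 0, 0, 0, 0, 0.095],
  [0.8, 0, 0, 0, 0, 0, 0],
])

```text
time: 16.15
eef_pos: [0.5095, 0.0691, 0.2619]
orientation: [-0.0, 0.925, 0.381, 0.002]
wrist_force: [-0.1, -0.6, -0.0]
gripper_width: 0.0681
```

```bash
python3 -c "
from h import *
lplan(np.r_[(ball0+.016*hh)[:2],.26])"
```

```text
t 16.15 pos [0.5095 0.0691 0.2619] q [ 0.0985  0.3933 -0.3914  1.7613  0.1719  1.0173 -1.1456] F [-0.1203 -0.5968 -0.0291] w 0.06810184259026085
shift in tool now [-0.1192  0.0259  0.0016] shift in target frame [-0.119   0.0268  0.0019] rotvec [ 0.0011 -0.0033  0.0071] 0.007928293193862991
panel rel hub [ 0.0089 -0.0399  0.1822] rel piv [0.0089 0.1201 0.1822] jaw angle 0.008089662494715991 tilt err 27.9392118593997
TCP rel pivot: along h -0.06741463315357685 side 0.12007586318254702 z 0.14564070422073652
```

Comfortable joints now. Move over the lever.

Request:
play_rows([
  [0.8, -0.017, 0.004, 0, 0, 0, 0.007],
  [0.8, -0.02, 0.005, 0, 0, 0, 0],
  [0.8, -0.02, 0.005, 0, 0, 0, 0],
  [0.8, -0.02, 0.004, 0, 0, 0, 0],
  [0.8, -0.02, 0.004, 0, 0, 0, 0],
  [0.8, -0.022, 0.004, 0, 0, 0, 0],
  [0.8, 0, 0, 0, 0, 0, 0],
])

```text
time: 16.85
eef_pos: [0.4402, -0.0375, 0.2614]
orientation: [0.0, 0.927, 0.375, -0.0]
wrist_force: [0.7, -0.6, 0.4]
gripper_width: 0.0684
```

Run:
```python
from h import *
lplan(np.r_[(ball0+.016*hh)[:2],.138])
from bench import manip,cams
s=manip.get_state(); c=cams.capture("wrist"); f=c["frame"].copy()
u=proj(c,ball0,s)[0]; cv2.circle(f,tuple(int(v) for v in u),4,(0,0,255),1)
cv2.imwrite("pics/w5.png",f)
```

```text
t 16.85 pos [ 0.4402 -0.0375  0.2614] q [ 0.3269  0.2772 -0.3746  1.9363  0.1244  0.9499 -0.9094] F [ 0.6522 -0.562   0.4245] w 0.0683659878016583
shift in tool now [ 0.0051 -0.0011  0.1234] shift in target frame [ 0.005  -0.001   0.1234] rotvec [ 0.0007  0.0003 -0.0056] 0.005685387668232125
panel rel hub [ 0.0332 -0.164   0.1688] rel piv [ 0.0332 -0.004   0.1688] jaw angle -0.0063720629249505965 tilt err 27.958600927477512
TCP rel pivot: along h -0.039631004512515444 side -0.003984069502610703 z 0.14514902107675323
```

View pics/w5.png

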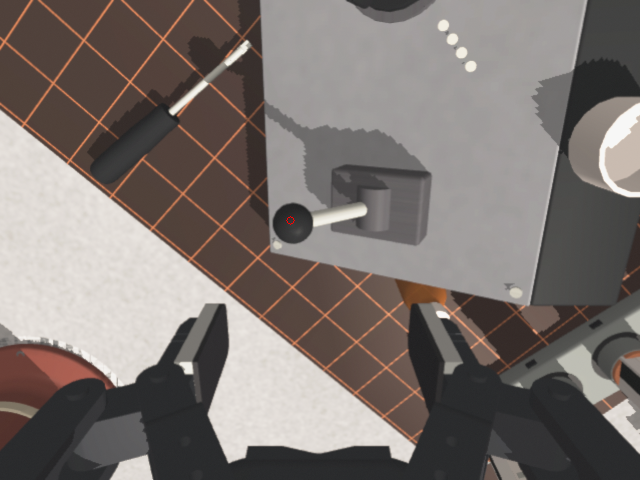

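Ball at (293,223), within 4 px of prediction. Lower to straddle it.

Request:
play_rows([
  [0.8, 0.005, -0.002, 0.01, 0, 0, -0.005],
  [0.8, 0, 0, 0.018, 0, 0, 0],
  [0.8, 0, 0, 0.018, 0, 0, 0],
  [0.8, 0, 0, 0.018, 0, 0, 0],
  [0.8, 0, 0, 0.016, 0, 0, 0],
  [0.8, 0, 0, 0.014, 0, 0, 0],
  [0.8, 0, 0, 0.012, 0, 0, 0],
  [0.8, 0, 0, 0.01, 0, 0, 0],
  [0.8, 0, 0, 0.005, 0, 0, 0],
  [0.8, 0, 0, 0, 0, 0, 0],
])

```text
time: 17.9
eef_pos: [0.4452, -0.0278, 0.1401]
orientation: [-0.001, 0.925, 0.38, 0.001]
wrist_force: [0.9, -0.7, -1.0]
gripper_width: 0.0681
```

Run:
```python
from h import *
lplan(np.r_[(ball0+.021*hh)[:2],.138])
from bench import cams
c=cams.capture("scene"); x=c["frame"][180:380,245:500]
cv2.imwrite("pics/scene6.png",cv2.resize(x,None,fx=2.5,fy=2.5,interpolation=cv2.INTER_CUBIC))
```

```text
t 17.9 pos [ 0.4452 -0.0278  0.1401] q [ 0.2468  0.4576 -0.3225  2.0934  0.238   0.623  -1.0295] F [ 0.8775 -0.7355 -0.9517] w 0.06814177622064098
shift in tool now [-0.0053  0.0074  0.0021] shift in target frame [-0.0053  0.0074  0.0021] rotvec [-0.0008 -0.0029  0.0058] 0.006558454996864865
panel rel hub [-0.0268 -0.1537  0.0632] rel piv [-0.0268  0.0063  0.0632] jaw angle 0.006621903629841309 tilt err 28.04565705662321
TCP rel pivot: along h -0.04305376619447468 side 0.0063440633436485025 z 0.023816825286264387
```

View pics/scene6.png

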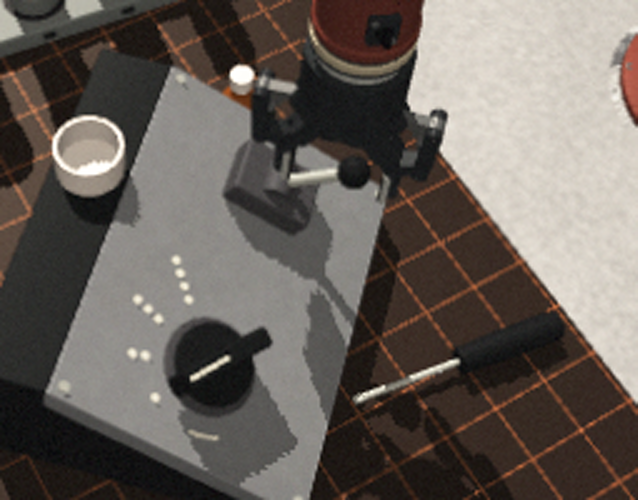

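Request:
play_rows([
  [0.8, -0.005, 0.006, 0, 0, 0, 0],
  [0.8, 0, 0.006, -0.005, 0, 0, 0],
  [0.8, 0, 0.006, -0.006, 0, 0, 0],
  [0.8, 0, 0.006, -0.004, 0, 0, 0],
  [0.8, 0, 0.006, -0.004, 0, 0, 0],
])

```text
time: 18.45
eef_pos: [0.4605, -0.0514, 0.1606]
orientation: [-0.002, 0.925, 0.38, -0.0]
wrist_force: [-3.1, 2.6, 2.7]
gripper_width: 0.0684
```

Run:
```python
from h import *
lplan(np.r_[(ball0+.021*hh)[:2],.138])
from bench import cams
c=cams.capture("scene"); x=c["frame"][180:380,245:500]
cv2.imwrite("pics/scene7.png",cv2.resize(x,None,fx=2.5,fy=2.5,interpolation=cv2.INTER_CUBIC))
```

```text
t 18.45 pos [ 0.4605 -0.0514  0.1606] q [ 0.3096  0.4484 -0.3396  2.0236  0.2175  0.706  -0.9558] F [-3.072   2.6466  2.7113] w 0.06837554509820308
shift in tool now [ 0.0004 -0.0201  0.0227] shift in target frame [ 0.0003 -0.0202  0.0226] rotvec [-0.0047 -0.0016  0.0063] 0.007995522450746676
panel rel hub [ 0.0071 -0.1592  0.0684] rel piv [0.0071 0.0008 0.0684] jaw angle 0.00714546378387576 tilt err 28.267126225268214
TCP rel pivot: along h -0.015491077983275956 side 0.0007840270668388836 z 0.04426613898862744
```

View pics/scene7.png

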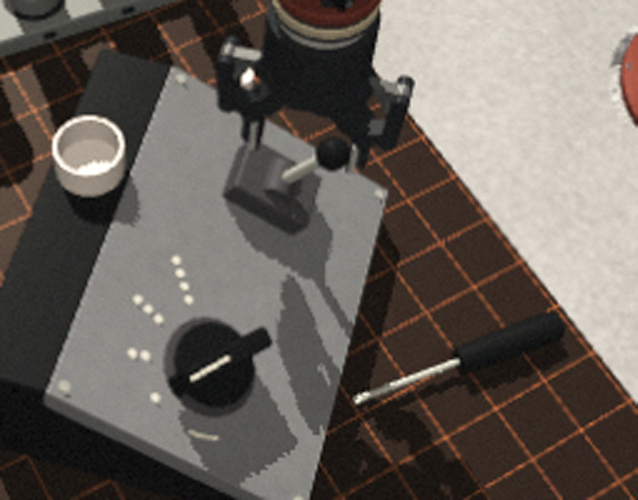

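Lever is moving with only about 4 N. Continue along the arc.

Request:
play_rows([
  [0.8, 0, 0.006, -0.003, 0, 0, 0],
  [0.8, 0, 0.006, -0.0025, 0, 0, 0],
  [0.8, 0, 0.006, -0.002, 0, 0, 0],
  [0.8, 0, 0.006, -0.001, 0, 0, 0],
  [0.8, 0, 0.005, -0.0005, 0, 0, 0],
  [0.8, 0, 0.003, 0, 0, 0, 0],
  [0.8, 0, 0, 0, 0, 0, 0],
])

```text
time: 19.2
eef_pos: [0.4859, -0.0768, 0.1687]
orientation: [-0.0, 0.925, 0.379, 0.002]
wrist_force: [0.5, -0.1, 0.1]
gripper_width: 0.0686
```

```bash
python3 -c "
from h import *
lplan(np.r_[(ball0+.021*hh)[:2],.138])"
```

```text
t 19.2 pos [ 0.4859 -0.0768  0.1687] q [ 0.3487  0.471  -0.3361  1.9458  0.2172  0.756  -0.9045] F [ 0.4632 -0.0552  0.0765] w 0.06864142906965517
shift in tool now [-0.     -0.0562  0.0306] shift in target frame [-0.0001 -0.0561  0.0307] rotvec [ 0.0013 -0.0037  0.0039] 0.005507722434221066
panel rel hub [ 0.0427 -0.1588  0.0587] rel piv [0.0427 0.0012 0.0587] jaw angle 0.00439672754778012 tilt err 27.927778236082894
TCP rel pivot: along h 0.020460425459780242 side 0.0011722407022178708 z 0.05239736587846647
```

Near the stop. Small further steps, watching the force.

Request:
play_rows([
  [0.8, 0, 0.002, 0, 0, 0, 0],
  [0.8, 0, 0.001, 0, 0, 0, 0],
  [0.8, 0, 0, 0, 0, 0, 0],
])

```text
time: 19.5
eef_pos: [0.4874, -0.0782, 0.1688]
orientation: [-0.0, 0.925, 0.38, 0.002]
wrist_force: [-1.0, 0.0, 0.3]
gripper_width: 0.0685
```

Request:
play_rows([
  [0.8, 0, 0.001, 0, 0, 0, 0],
  [0.8, 0, 0.001, 0, 0, 0, 0],
  [0.8, 0, 0, 0, 0, 0, 0],
])

```text
time: 19.8
eef_pos: [0.4881, -0.0789, 0.1688]
orientation: [-0.001, 0.925, 0.38, 0.001]
wrist_force: [-3.0, 1.6, 0.8]
gripper_width: 0.0681
```

Request:
play_rows([
  [0.8, 0, 0.001, 0, 0, 0, 0],
  [0.8, 0, 0.001, 0, 0, 0, 0],
  [0.8, 0, 0, 0, 0, 0, 0],
])

```text
time: 20.1
eef_pos: [0.4882, -0.079, 0.1686]
orientation: [-0.002, 0.925, 0.38, -0.0]
wrist_force: [-5.1, 5.1, 3.9]
gripper_width: 0.0683
```

Run:
```python
from h import *
lplan(np.r_[(ball0+.021*hh)[:2],.138])
from bench import cams
c=cams.capture("scene"); x=c["frame"][180:380,245:500]
cv2.imwrite("pics/scene8.png",cv2.resize(x,None,fx=2.5,fy=2.5,interpolation=cv2.INTER_CUBIC))
end=pivw+.07*(ex*np.sin(.5)+n*np.cos(.5)); print(end,(proj(c,end)[0]-[245,180])*2.5)
```

```text
t 20.1 pos [ 0.4882 -0.079   0.1686] q [ 0.3543  0.4774 -0.3383  1.9344  0.2149  0.767  -0.8953] F [-5.1405  5.0895  3.8642] w 0.06832974949675595
shift in tool now [ 0.     -0.0591  0.0308] shift in target frame [-0.0003 -0.0593  0.0306] rotvec [-0.0046 -0.0019  0.006 ] 0.007793319618236306
panel rel hub [ 0.0454 -0.1587  0.0571] rel piv [0.0454 0.0013 0.0571] jaw angle 0.006796743317911736 tilt err 28.2660040940809
TCP rel pivot: along h 0.02363701874771853 side 0.001307363781799724 z 0.05228051131836248
[ 0.4713 -0.0636  0.1863] [281.1684 131.6665]
```

View pics/scene8.png

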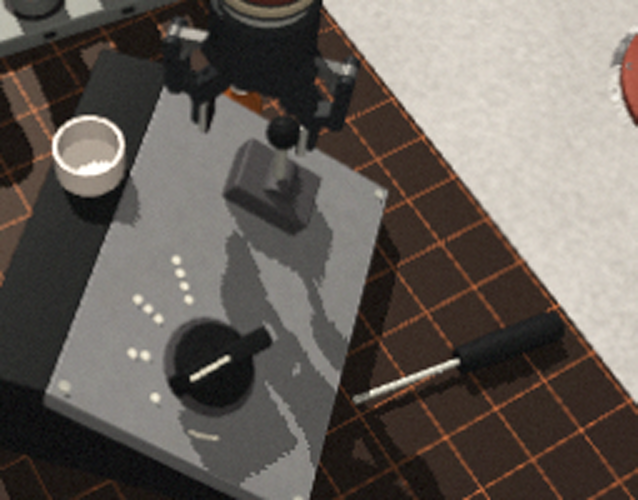

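The ball is at (283,132); I predicted (281,132) for the stop. The force is rising with no further travel. One more small press to make sure, then back off.

Request:
play_rows([
  [0.8, 0, 0.001, 0, 0, 0, 0],
  [0.8, 0, 0.001, 0, 0, 0, 0],
  [0.8, 0, 0, 0, 0, 0, 0],
])

```text
time: 20.45
eef_pos: [0.4883, -0.0791, 0.1684]
orientation: [-0.004, 0.925, 0.381, -0.001]
wrist_force: [-7.4, 6.7, 5.6]
gripper_width: 0.0684
```

Request:
play_rows([
  [0.8, 0, -0.006, 0, 0, 0, 0],
  [0.8, 0, -0.008, 0, 0, 0, 0],
  [0.8, 0, -0.006, 0, 0, 0, 0],
  [0.8, 0, 0, -0.02, 0, 0, 0],
  [0.8, 0, 0, -0.03, 0, 0, 0],
  [0.8, 0, 0, -0.03, 0, 0, 0],
  [0.8, 0, 0, -0.03, 0, 0, 0],
  [0.8, 0, 0, -0.03, 0, 0, 0],
  [0.8, 0, 0, 0, 0, 0, 0],
])

```text
time: 21.35
eef_pos: [0.48, -0.0688, 0.3132]
orientation: [0.003, 0.925, 0.379, 0.006]
wrist_force: [-0.5, -0.5, 0.5]
gripper_width: 0.0682
```

Run:
```python
from h import *
lplan(np.r_[(ball0+.021*hh)[:2],.138])
from bench import cams,manip
s=manip.get_state()
end=pivw+.07*(ex*np.sin(.5)+n*np.cos(.5))
for nm in("scene","top","wrist"):
    c=cams.capture(nm); np.savez(nm+"9.npz",**c); f=c["frame"].copy()
    print(nm,"pred ball end",proj(c,end,s)[0],"nose",proj(c,RP@(hub+[.044*np.cos(.9),.044*np.sin(.9),.042]),s)[0])
    cv2.imwrite(f"pics/{nm}9.png",f)
```

```text
t 21.35 pos [ 0.48   -0.0688  0.3132] q [ 0.3878  0.2907 -0.3847  1.7554  0.1203  1.1049 -0.8276] F [-0.4835 -0.4726  0.5215] w 0.0682162708672719
shift in tool now [-0.003  -0.0479  0.1747] shift in target frame [-0.0015 -0.0462  0.1752] rotvec [ 0.0095 -0.0098  0.004 ] 0.014223734836630687
panel rel hub [ 0.1018 -0.1574  0.1908] rel piv [0.1018 0.0026 0.1908] jaw angle 0.004482735679135894 tilt err 27.462660524332467
TCP rel pivot: along h 0.010597662765836725 side 0.0025666783251040554 z 0.196865972834361
scene pred ball end [357.4673 232.6666] nose [320.823  331.4189]
top pred ball end [310.2182 261.5142] nose [242.974 177.533]
wrist pred ball end [301.8599 222.3988] nose [323.5577 -92.1554]
```

View pics/scene9.png

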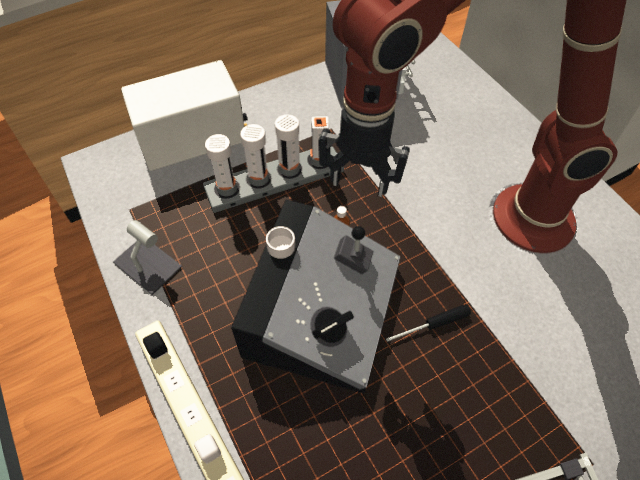

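View pics/wrist9.png

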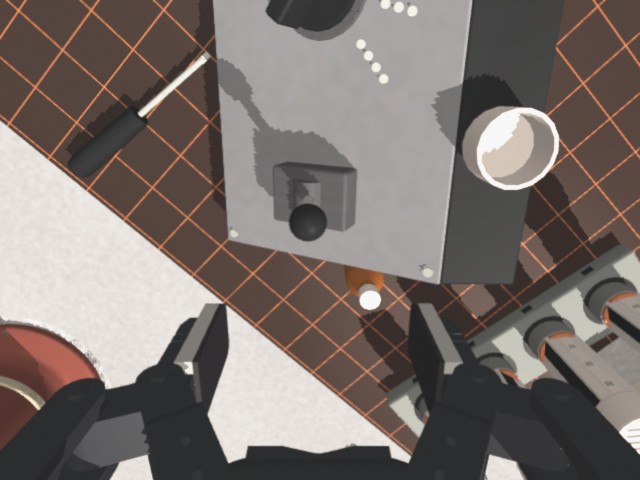

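View pics/top9.png

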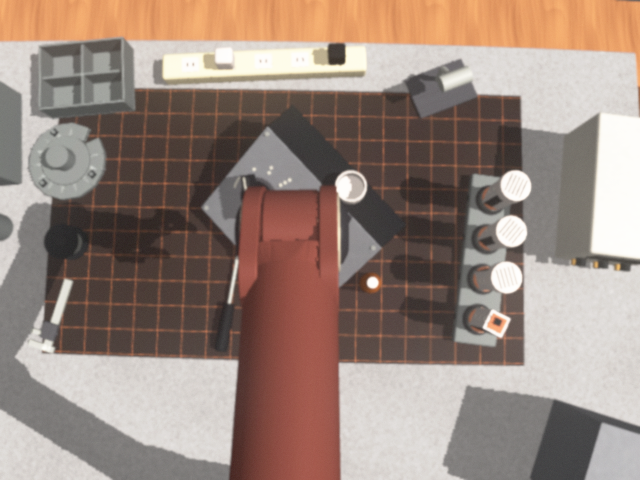

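The ball stands upright at (358,232) in the scene view; the predicted stop is at (357,233). The bottle, screwdriver, spare cap and cores look unmoved. I'll check the dial and lever angles in numbers before handing in.

Run:
```python
from h import *
c=load("scene9.npz"); f=c["frame"]
x0,y0=305,300
g=cv2.cvtColor(f,cv2.COLOR_BGR2GRAY)[y0:355,x0:360]
disc=np.zeros_like(g); u=proj(c,RP@(hub+[0,0,.042]))[0]-[x0,y0]
cv2.circle(disc,tuple(int(round(v)) for v in u),17,255,-1)
m=((g>150)&(disc>0)).astype(np.uint8); k,l,st,ce=cv2.connectedComponentsWithStats(m); 
for i in range(1,k):
    if st[i,4]<10: continue
    P=np.argwhere(l==i)[:,::-1]+[x0,y0]
    X=(onplane(c,P,n,-.095+.042)@RP-hub)[:,:2]
    mu=X.mean(0);v=np.linalg.svd(X-mu)[2][0]; v*=np.sign(v@mu); print(st[i],mu,"line angle",np.arctan2(v[1],v[0]),"centroid angle",np.arctan2(mu[1],mu[0]))
# ball
g=cv2.cvtColor(f,cv2.COLOR_BGR2GRAY)[218:245,340:375]; m=(g<45).astype(np.uint8)
k,l,st,ce=cv2.connectedComponentsWithStats(m); 
uv=[tuple(ce[i]+[340,218]) for i in range(1,k) if st[i,4]>30]; print(uv,[st[i,4] for i in range(1,k)])
r=(RP@np.array([0,1,0])); 
for q in uv:
    p=onplane(c,[q],ey,pivw@ey)[0]-pivw; print("lever ang",np.arctan2(p@ex,p@n)+.5,np.linalg.norm(p))
# bystander change old/new in scene
a=load("scene0.npz")["frame"].astype(int);d=np.abs(a-f).max(2)
for nme,(xa,ya,xb,yb) in dict(cap=(262,225,300,262),sd=(385,305,470,345),flux=(333,203,348,219),cores=(200,112,305,205)).items(): print(nme,(d[ya:yb,xa:xb]>60).sum())
```

```text
[19 22 13  8 27] [0.01368177 0.01677168] line angle 0.8932948839792549 centroid angle 0.8865155444992449
[(np.float64(358.28057553956836), np.float64(232.37410071942446))] [np.int32(139)]
lever ang 0.9793814448157451 0.07158832931081005
cap 0
sd 35
flux 0
cores 0
```

Run:
```python
from h import *
a=load("scene0.npz")["frame"].astype(int);b=load("scene9.npz")["frame"].astype(int);d=np.abs(a-b).max(2)
ys,xs=np.nonzero(d[305:345,385:470]>60); print(xs.min()+385,xs.max()+385,ys.min()+305,ys.max()+305)
def cen(n):
    f=load(n)["frame"]; g=cv2.cvtColor(f,cv2.COLOR_BGR2GRAY); m=np.zeros_like(g); m[300:345,385:432]=1
    p=np.argwhere((g>120)&(m>0)&(f.max(2).astype(int)-f.min(2)<40)); return p.mean(0)[::-1],len(p)
print(cen("scene0.npz"),cen("scene9.npz"))
```

```text
387 469 305 340
(array([404.94067797, 327.89830508]), 118) (array([403.12162162, 326.49324324]), 148)
```

Run:
```python
import cv2,numpy as np
a=cv2.imread("pics/scene0.png")[295:355,375:480];b=cv2.imread("pics/scene9.png")[295:355,375:480]
cv2.imwrite("pics/sd.png",cv2.resize(np.vstack([a,b]),None,fx=4,fy=4))
```

```text
(no output)
```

View pics/sd.png

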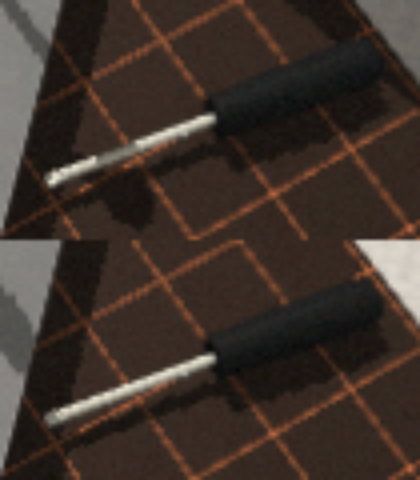

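The screwdriver lies exactly where it was (top and bottom halves match). The pixel differences come only from the lever's shadow, which has moved. Handing in.

```bash
python3 -c "
from bench import manip
print(manip.close_job()); s=manip.get_state(); print(s['time'],s['wrist_force'])"
```

```text
the job is handed in; nothing more can be done
None
the job is handed in; nothing more can be done
```

The dial is set to one dot and the start lever is pushed fully over, in that order. I handed the job in at about 21.5 s.

- **Setting:** the bare core stands in place 1, at the end nearest the robot. I gripped the dial's bar, turned it to the one-dot click, and let go. Then I pushed the lever up the slope to its stop and lifted clear.
- **Dial check:** the picture gives about 1.107 rad against the wanted 1.1. An earlier wrist-camera check put the nose about 0.04 rad off, which is within my measuring error and well inside the click's 0.15 rad.
- **Lever check:** the picture gives about 0.98 rad against the 1.0 stop, and one pixel is about 0.03 rad. At the end the force climbed to about 11 N with no further travel, which confirms the stop.
- **Things not to be touched:** the spare cap, bottle top and capped cores showed no pixel change. The screwdriver area did change (35 pixels), but side by side it has not moved and only the shadows differ. I judged the bare core only by eye; it looks unmoved.
- **Forces:** no wrist reading I took passed 11 N, and the gripper was clear of everything at the end.

I changed the grasp or tool direction by a half turn twice, once for the dial and once for the lever, to stay away from joint limits.

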